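# Open the slide gate of the round pigment hopper to its studs

## Robot

A 6-joint arm with a two-finger parallel gripper is mounted at the origin on the work surface. World frame = base frame: x ahead of the robot, y to its left, z up, the work surface at z = 0. Lengths are in m, angles in rad, forces in N, time in s.
With the tool pointing down it reaches from about 0.275 to 0.825 m from the base axis. Payload 5.2 kg.
Tool frame: the origin (TCP) lies on the centre line of the jaws, within the pads' length; the fingertips stand 14 mm ahead of it and the grasp point (between the pads) lies 5 mm behind it; z points along the fingers, y is the line along which they close (so a half turn about z gives the same grasp; the last joint's range is limited). The gripper opens to 93 mm and grips with 3 to 60 N. Pads are 15 mm wide; open, the fingers measure 128 mm over their backs; the gripper's body (75 mm by 188 mm) begins 65 mm behind the grasp point.
Start: joints at [-1.351, 0.259, 1.535, -0, 1.348, -0.203], TCP at [0.226, -0.502, 0.233] pointing down, gripper open.
Joint ranges: [-3.14, 3.14], [-0.91, 2.08], [0.19, 2.58], [-1.22, 4.36], [0.22, 2.71], [-3.12, 3.12]. Speed limits (rad/s): [2.57, 2.57, 3.14, 3.14, 3.14, 3.14].

## Interface

Orientations are given as a unit quaternion [w, x, y, z].
In Python, from station import ctrl gives the robot as it stands.
- The arm moves only by the tool servo_tool, never from a script. Its argument "commands" is a list of rows, each a list of 7 numbers: the shift along the tool's x, y, z normalised to -1 to 1, where 1 is 0.25 m, then the turn, a rotation vector about the tool's x, y, z normalised to -1 to 1, where 1 is 90 degrees, then the gripper's target within -1 to 1 (fully open at 1, half-way at 0, shut at -1). In form: [[dx, dy, dz, ax, ay, az, grip], ...]. A call has 1 to 20 rows; each row is the pose to reach, as a shift and turn from the pose commanded when the call began, along the tool's axes at that moment; what a row does not reach only later rows make up. A row lasts 1/10 s, in which the tool goes at most 50 mm and 8.59 degrees, less where a joint would pass 70% of its speed; a pose out of reach is approached as far as the arm can. A call with a number of a shift or a turn outside -1 to 1 is refused whole. A call with a gripper value outside its range is refused whole. The fingers move at their own pace and stop on an object; the grip force is fixed at half the most. Time passes only in rows, so rows that repeat a pose let the fingers close. It gives the time, the measured TCP pose, the force, the opening and the grip force at its end, in the units of the state.
- ctrl.get_state(): the state, without advancing time (a new reading comes with each control period).
- ctrl.grab_frame(name): name is "side" or "top" or "wrist"; returns the picture (384x512x3 uint8, blue, green, red); there is no depth.
- ctrl.camera_info(name): a dict with "fx", "fy", "cx", "cy" (pixels), "dist" ([k1, k2, p1, p2, k3] as OpenCV has them; the pictures are not rectified), "R" (3x3) and "t" (3): a world point X has camera coordinates R X + t; the wrist camera has in their place "mount" (4x4, takes a point from camera to tool coordinates, whose origin is the TCP and whose axes are the flange's). Camera axes: x right, y down, z forward; pixel columns grow to the right and rows downward; lengths in m; the calibration is good to about 2 mm. A picture is of the moment at which its call begins: read the wrist's pose just before it. camera_info takes no time and is no camera call.
- ctrl.finish_job(): hands the job in; it is judged then, once.
Trained networks look in the newest picture that a camera, given by its name, has taken for a name from the list of things; names that differ only in an ending like _2 or _b are one class to them, and where a whole thing is asked for, a point or a joint stands for the part that bears it (a point fixed in the world has none). Each returns a list of dicts, best first, with "conf" (0 to 1); they miss things now and then, are a little off and sometimes report something else, mostly with a low value. They report only what shows in the picture. A call takes as long as a camera call.
- ctrl.look_for(camera, thing): "bbox" ([left, top, right, bottom] in pixels, round what is visible of it).
- ctrl.cut_out(camera, thing): "mask" (384x512 bool, what is visible of it) and "bbox" ([left, top, right, bottom] in pixels, round what is visible of it).
- ctrl.landmark_of(camera, thing): "at" ([column, row] in pixels: a listed point, or the origin of a listed thing).
The state is a dict: "time_s": time; "qpos": joint angles; "joint_velocities": joint speeds; "joint_efforts": joint torques, N m; "ee_pos": TCP position; "ee_rot": TCP orientation; "ft_force": force on the tool from outside, world axes, zero at the start; "wrist_torque": the same for the moment, N m; "opening": finger opening in m; "grasp_force": force on a finger pad.
Only numpy, scipy, OpenCV 4.12 (cv2) and the standard library are available. Lean on these libraries where they do the work, as an engineer would, in place of code of your own. Each camera call takes 0.05 s, during which the arm holds its last target. There are 200 camera calls.

## Task

The round pigment hopper is to be brushed out before the next colour goes in: take the upright wooden grip of its stiff slide gate and pull the gate out until the grip stands level with the pair of small studs on the rails, then let go and leave it there. Leave the gate of the square hopper as it is.

Things in the scene. Friction and masses are not known exactly. Their poses are not given: they have to be found in the camera images.
- round_grip (a point): Centre of the wooden grip on the ROUND hopper's gate (round lid): upright block 26 x 26 mm, 56 tall, centre 121 and top 149 mm above the bench; free on both x faces (low 40 x 36 mm foot at 94 mm height). Axes: z up, x across the rails, -y = the way the gate pulls open, level, away from the hopper. Hopper axis 120 mm away at +y when shut, radius 63, top 205 mm high. Needs about 9 N; stays where left.
- round_mark (a point): Where the grip's centre must come: midway between the two studs of the ROUND hopper's rails, at the grip's centre height (121 mm above the bench). Studs 10 mm wide, 46 mm either side on the rails, tops at 100 mm; rails 106 mm over all, tops at 94 mm. Same axes as the grip (-y = opening). The stand, 116 x 300 mm, is fixed to the bench.
- round_gate (a joint): Opening of the round hopper's gate, m: 0 = shut, grows as it is pulled out, 0.050 = grip centred between the studs, 0.090 = end stop. Starts between 0 and 0.010.
- square_grip (a point): Centre of an equal grip on the gate of the SQUARE hopper (square lid, 122 mm wide, 205 mm high) on an equal stand; not to be moved. The two dispensers stand side by side, either one on the left; each pulls open to the robot's right, turned up to 17 degrees.

How it is judged:
By the outcome, as a careful person would: the job done as asked, in the order asked, and still so for the second after the job is handed in, with the robot touching nothing.
It also fails if it takes over 35 s, if anything falls off the work surface, if the arm or the gripper's body presses on something with over 40 N, if the wrist force passes 120 N, or if a joint passes its speed limit or range.

## Working session

There is one attempt and no reset: what is moved stays moved. The work goes in short steps, Python scripts to look and compute and a tool call to move; the robot and the scene stay as the last step left them, time stands still between calls to the robot, and variables do not carry over. Pictures are saved under pics/ and viewed, at most 10 in all, crops included, and the job is handed in when it is done.

Besides the shell and the picture viewer there is one more tool, called after ">>>" by a JSON object that holds its "fn" and its "kwargs", one argument or row to a line. servo_tool: Moves the arm, as the interface text tells. Its arguments: {"type":"object","properties":{"commands":{"type":"array"}},"required":["commands"]}

```bash
mkdir -p pics; cat > h.py <<'E'
import numpy as np, cv2
from station import ctrl
from scipy.spatial.transform import Rotation as Ro
def cam(n, st=None):
    i=ctrl.camera_info(n); K=np.array([[i["fx"],0,i["cx"]],[0,i["fy"],i["cy"]],[0,0,1]]); d=np.array(i["dist"],float)
    if "mount" in i:
        st=st or ctrl.get_state(); T=np.eye(4); q=st["ee_rot"]; T[:3,:3]=Ro.from_quat([q[1],q[2],q[3],q[0]]).as_matrix(); T[:3,3]=st["ee_pos"]
        W=np.linalg.inv(T@np.array(i["mount"])); R,t=W[:3,:3],W[:3,3]
    else: R,t=np.array(i["R"]),np.array(i["t"])
    return K,d,R,t
def at_z(c,px,z):
    K,d,R,t=c; u=cv2.undistortPoints(np.array([[px]],float),K,d)[0,0]
    o=-R.T@t; v=R.T@np.array([u[0],u[1],1]); return o+v*(z-o[2])/v[2]
def proj(c,X):
    K,d,R,t=c; return cv2.projectPoints(np.atleast_2d(X).astype(float),cv2.Rodrigues(R)[0],t,K,d)[0][:,0]
E
python3 - <<'E'
from h import *
ims=[]
for n in ("top","side"):
    ims.append(ctrl.grab_frame(n).copy()); c=cam(n)
    print(n,"campos",(-c[2].T@c[3]).round(3))
    for th in ("round_grip","round_mark","square_grip"):
        for r in ctrl.landmark_of(n,th)[:2]:
            print(n,th,round(r["conf"],2),np.round(r["at"],1),at_z(c,r["at"],.121).round(4))
cv2.imwrite("pics/a.png",ims[0]);cv2.imwrite("pics/b.png",ims[1])
s=ctrl.get_state();print(s["time_s"],s["ee_pos"],s["ee_rot"])
E
```

```text
top campos [0.432 0.011 1.068]
top round_mark 0.73 [181.6 173.7] [0.5532 0.2384 0.121 ]
top round_mark 0.66 [196.1 168.7] [0.568  0.1986 0.121 ]
top square_grip 0.78 [365.8 190.3] [ 0.5192 -0.2694  0.121 ]
side campos [0.242 0.736 0.709]
side round_grip 0.86 [199.5 242.2] [0.5581 0.2404 0.121 ]
side round_mark 0.96 [209.1 228.7] [0.5587 0.198  0.121 ]
0.4 [ 0.22567111 -0.5015066   0.23253958] [-1.14567029e-04  9.77742966e-01  2.09806289e-01  3.49516103e-06]
```

View pics/a.png

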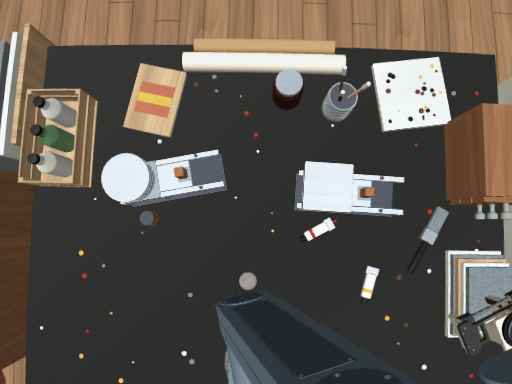

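View pics/b.png

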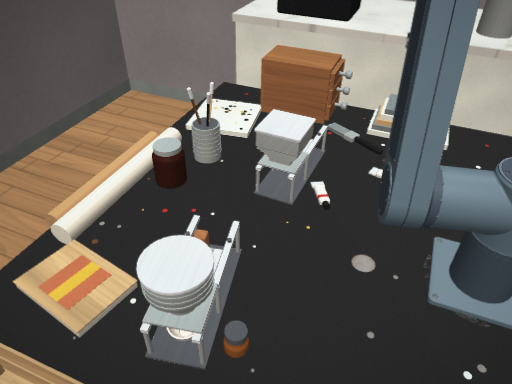

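The top view shows the round hopper on the robot's left (lid at 128,177; grip at 181,173; rails out to about 222,165). The square hopper is on the right (grip at 367,192). The side view agrees. The round grip is at about (0.556, 0.239). I'll move over it and look from close by.

>>> {"fn": "servo_tool", "kwargs": {
  "commands": [
    [0,0,-0.2,0,0,0,1],
    [0,0,-0.4,0,0,0,1],
    [0.8,-0.69,-0.4,0,0,0,1],
    [0.8,-0.69,-0.4,0,0,0,1],
    [0.8,-0.69,-0.4,0,0,0,1],
    [0.8,-0.69,-0.4,0,0,0,1],
    [0.8,-0.69,-0.4,0,0,0,1],
    [0.8,-0.69,-0.4,0,0,0,1]
  ]
}}

```text
time_s: 1.2
ee_pos: [0.3384, -0.2582, 0.3332]
ee_rot: [-0.0, 0.977, 0.212, 0.001]
ft_force: [0.1, -0.8, 0.2]
opening: 0.0928
grasp_force: 0.0
```

>>> {"fn": "servo_tool", "kwargs": {
  "commands": [
    [0.8,-0.69,0,0,0,0,1],
    [0.8,-0.69,0,0,0,0,1],
    [0.8,-0.69,0,0,0,0,1],
    [0.8,-0.69,0,0,0,0,1],
    [0.8,-0.69,0,0,0,0,1],
    [0.8,-0.69,0,0,0,0,1]
  ]
}}

```text
time_s: 1.8
ee_pos: [0.4502, -0.0192, 0.3327]
ee_rot: [-0.0, 0.977, 0.212, 0.001]
ft_force: [0.6, -1.1, -0.2]
opening: 0.0932
grasp_force: 0.0
```

```bash
python3 - <<'E'
from h import *
print(np.round(ctrl.camera_info("wrist")["mount"],3)); s=ctrl.get_state();print(s["time_s"],np.round(s["ee_pos"],4),np.round(s["ee_rot"],4),np.round(s["qpos"],3))
E
```

```text
[[-0.    -0.964 -0.266  0.073]
 [ 1.    -0.    -0.001  0.   ]
 [ 0.001 -0.266  0.964 -0.152]
 [ 0.     0.     0.     1.   ]]
1.8 [ 0.4502 -0.0192  0.3327] [-5.000e-04  9.773e-01  2.120e-01  6.000e-04] [-2.920e-01  2.300e-02  1.572e+00  1.000e-03  1.546e+00  8.510e-01]
```

>>> {"fn": "servo_tool", "kwargs": {
  "commands": [
    [0.78,-0.61,0,0,0,-0.84,1],
    [0.78,-0.61,0,0,0,-0.84,1],
    [0.78,-0.61,0,0,0,-0.84,1],
    [0.78,-0.61,0,0,0,-0.84,1],
    [0.78,-0.61,0,0,0,-0.84,1],
    [0.78,-0.61,0,0,0,-0.84,1],
    [0.78,-0.61,0,0,0,-0.84,1],
    [0.78,-0.61,0,0,0,-0.84,1],
    [0.78,-0.61,0,0,0,-0.84,1],
    [0.78,-0.61,0,0,0,-0.84,1],
    [0.78,-0.61,0,0,0,-0.84,1],
    [0.78,-0.61,0,0,0,-0.84,1]
  ]
}}

```text
time_s: 3.0
ee_pos: [0.5643, 0.196, 0.3326]
ee_rot: [0.0, 0.645, 0.764, -0.0]
ft_force: [0.3, -0.4, 0.6]
opening: 0.0931
grasp_force: 0.0
```

```bash
python3 - <<'E'
from h import *
s=ctrl.get_state(); im=ctrl.grab_frame("wrist").copy(); c=cam("wrist",s)
print(s["time_s"],np.round(s["ee_pos"],4),np.round(s["ee_rot"],4),np.round(s["qpos"],3))
for th in ("round_grip","round_mark","square_grip"):
    for r in ctrl.landmark_of("wrist",th)[:2]:
        print(th,round(r["conf"],2),np.round(r["at"],1),at_z(c,r["at"],.121).round(4))
for r in ctrl.look_for("wrist","round_grip")[:2]: print(r)
cv2.imwrite("pics/c.png",im)
E
```

```text
3.0 [0.5643 0.196  0.3326] [ 0.      0.645   0.7642 -0.    ] [ 0.148  0.303  1.235 -0.     1.603 -0.021]
round_grip 0.86 [251.3 134.9] [0.5552 0.2392 0.121 ]
round_mark 0.95 [252.2 166.7] [0.563 0.2   0.121]
{'bbox': [221.1, 73.1, 280.4, 149.5], 'conf': 0.58}
```

View pics/c.png

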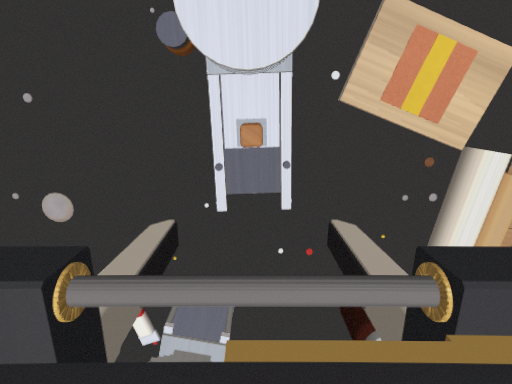

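The wrist view shows the grip at (251,135) and the studs at (219,167) and (286,165). The rails run from the hopper at the top to about row 210. I'll work out the axis from the studs and rail edges.

```bash
python3 - <<'E'
from h import *
c=cam("wrist"); g=cv2.cvtColor(cv2.imread("pics/c.png"),cv2.COLOR_BGR2GRAY)
ps=[]
for x,y in ((219,167),(286,165)):
    w=np.clip(130-g[y-7:y+8,x-7:x+8].astype(float),0,None); yy,xx=np.mgrid[y-7:y+8,x-7:x+8]
    m=(xx-x)**2+(yy-y)**2<=36; w*=m; p=((w*xx).sum()/w.sum(),(w*yy).sum()/w.sum()); ps.append(at_z(c,p,.100)); print(p,ps[-1])
a,b=ps; d=b-a; print("mid",(a+b)/2,"dist",np.linalg.norm(d),"across yaw",np.degrees(np.arctan2(d[1],d[0])))
for e in (((208,75),(217,211)),((293,75),(291,209))):
    P,Q=[at_z(c,p,.094) for p in e]; v=Q-P; print(P,Q,"across yaw",np.degrees(np.arctan2(v[0],-v[1])))
# grip blob (brown): top face centre via colour
im=cv2.imread("pics/c.png"); h=cv2.cvtColor(im,cv2.COLOR_BGR2HSV)[115:155,230:275]
m=(h[...,1]>110)&(h[...,2]>50); yy,xx=np.nonzero(m); print("blob",xx.min()+230,xx.max()+230,yy.min()+115,yy.max()+115)
mid=(a+b)/2; ax=np.arctan2(d[1],d[0]); print("proj of mark-grip box top", proj(c,[[.5552,.2392,.149],[.5552,.2392,.121]]))
q=ctrl.get_state()["ee_rot"]; R=Ro.from_quat([q[1],q[2],q[3],q[0]]).as_matrix(); print("tool y yaw",np.degrees(np.arctan2(R[1,1],R[0,1])))
E
```

```text
(np.float64(218.7148253068933), np.float64(166.31444759206798)) [0.51892791 0.18908133 0.1       ]
(np.float64(286.71294851794073), np.float64(164.31279251170048)) [0.6087945  0.20731346 0.1       ]
mid [0.5638612 0.1981974 0.1      ] dist 0.09169740085251332 across yaw 11.468509866849178
[0.48901391 0.3011083  0.094     ] [0.52501218 0.12324017 0.094     ] across yaw 11.441400527704053
[0.59456567 0.31926442 0.094     ] [0.62864803 0.14413828 0.094     ] across yaw 11.013015497619827
blob 240 261 123 146
proj of mark-grip box top [[251.32739922 137.04809532]
 [251.41708091 135.05042473]]
tool y yaw 9.78522034210897
```

>>> {"fn": "servo_tool", "kwargs": {
  "commands": [
    [0.176,-0.005,0,0,0,-0.017,1],
    [0.176,-0.005,0.1,0,0,-0.017,1],
    [0.176,-0.005,0.25,0,0,-0.017,1],
    [0.176,-0.005,0.4,0,0,-0.017,1],
    [0.176,-0.005,0.55,0,0,-0.017,1],
    [0.176,-0.005,0.65,0,0,-0.017,1],
    [0.176,-0.005,0.72,0,0,-0.017,1],
    [0.176,-0.005,0.78,0,0,-0.017,1],
    [0.176,-0.005,0.83,0,0,-0.017,1],
    [0.176,-0.005,0.83,0,0,-0.017,1]
  ]
}}

```text
time_s: 4.25
ee_pos: [0.5543, 0.2391, 0.1233]
ee_rot: [-0.001, 0.634, 0.774, -0.001]
ft_force: [-0.7, -0.2, 0.5]
opening: 0.0929
grasp_force: 0.0
```

```bash
python3 - <<'E'
from h import *
s=ctrl.get_state(); im=ctrl.grab_frame("wrist").copy(); c=cam("wrist",s)
print(s["time_s"],np.round(s["ee_pos"],4),np.round(s["ee_rot"],4),s["ft_force"])
for r in ctrl.landmark_of("wrist","round_grip")[:2]: print(r["conf"],r["at"],at_z(c,r["at"],.121).round(4))
for r in ctrl.landmark_of("wrist","round_mark")[:2]: print(r["conf"],r["at"],at_z(c,r["at"],.121).round(4))
print(proj(c,[[.5555,.239,.149]]))
cv2.imwrite("pics/d.png",im)
E
```

```text
4.25 [0.5543 0.2391 0.1233] [-0.001   0.6338  0.7735 -0.0014] [-0.66592114 -0.22105222  0.45350405]
0.59 [254.5, 237.0] [0.5547 0.2417 0.121 ]
[[255.14403382 266.5253275 ]]
```

View pics/d.png

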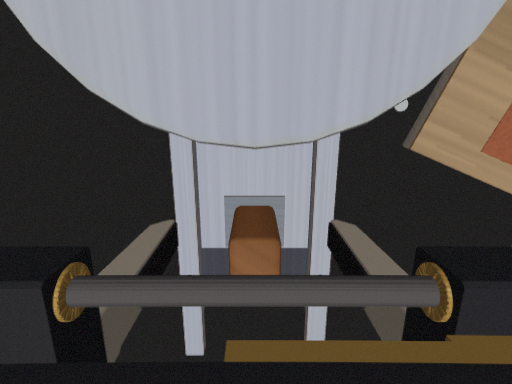

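The grip (232–278, row 206 down) is centred between the open fingers and nothing is touching. I'll close the fingers.

>>> {"fn": "servo_tool", "kwargs": {
  "commands": [
    [0,0,0,0,0,0,-1],
    [0,0,0,0,0,0,-1],
    [0,0,0,0,0,0,-1],
    [0,0,0,0,0,0,-1],
    [0,0,0,0,0,0,-1],
    [0,0,0,0,0,0,-1],
    [0,0,0,0,0,0,-1],
    [0,0,0,0,0,0,-1]
  ]
}}

```text
time_s: 5.2
ee_pos: [0.5554, 0.2394, 0.1251]
ee_rot: [-0.0, 0.634, 0.774, -0.0]
ft_force: [-0.6, 0.1, 0.1]
opening: 0.0337
grasp_force: 0.0
```

```bash
python3 - <<'E'
from h import *
s=ctrl.get_state(); im=ctrl.grab_frame("wrist").copy(); c=cam("wrist",s)
print(s["time_s"],np.round(s["ee_pos"],4),np.round(s["ee_rot"],4),s["ft_force"],s["opening"],s["grasp_force"])
g=im[195:275,245:265].astype(int).mean(1).astype(int)
for i in range(0,80,3): print(195+i,g[i],end=";")
print()
for r in (238,240,242): print(r,at_z(c,(255,r),.149))
R=Ro.from_quat(np.roll(s["ee_rot"],-1)).as_matrix(); d=np.array([.5639,.1982,.121])-s["ee_pos"]; print("tcp->mark in tool",R.T@d, "y yaw",np.degrees(np.arctan2(R[1,1],R[0,1])))
E
```

```text
5.2 [0.5554 0.2394 0.1251] [-0.      0.6337  0.7736 -0.    ] [-0.56853096  0.07955119  0.12934261] 0.033686426522754165 0.0
195 [119 117 117];198 [148 141 136];201 [149 141 136];204 [122 119 121];207 [34 56 91];210 [34 57 91];213 [34 57 92];216 [34 57 92];219 [34 58 93];222 [34 58 93];225 [34 58 94];228 [35 59 95];231 [35 59 95];234 [35 59 95];237 [ 46  77 118];240 [ 58  95 139];243 [ 60  95 138];246 [ 63  95 138];249 [ 62  95 137];252 [ 62  95 138];255 [ 64  97 140];258 [ 64  98 141];261 [ 65  99 143];264 [ 66 101 145];267 [ 66 101 146];270 [ 67 102 147];273 [ 66 102 147];
238 [0.55361711 0.25328333 0.149     ]
240 [0.55382539 0.25225573 0.149     ]
242 [0.55403447 0.25122415 0.149     ]
tcp->mark in tool [-0.04207082  0.00021785  0.00410213] y yaw 11.353324032003576
```

>>> {"fn": "servo_tool", "kwargs": {
  "commands": [
    [0,0,0,0,0,0,-1],
    [0,0,0,0,0,0,-1],
    [0,0,0,0,0,0,-1],
    [0,0,0,0,0,0,-1]
  ]
}}

```text
time_s: 5.65
ee_pos: [0.5553, 0.2394, 0.1251]
ee_rot: [-0.0, 0.634, 0.774, -0.0]
ft_force: [-0.7, -0.2, 0.2]
opening: 0.0261
grasp_force: 30.0
```

>>> {"fn": "servo_tool", "kwargs": {
  "commands": [
    [-0.02,0,0,0,0,0,-1],
    [-0.04,0,0,0,0,0,-1],
    [-0.06,0,0,0,0,0,-1],
    [-0.08,0,0,0,0,0,-1],
    [-0.1,0,0,0,0,0,-1],
    [-0.12,0,0,0,0,0,-1],
    [-0.14,0,0,0,0,0,-1],
    [-0.155,0,0,0,0,0,-1],
    [-0.165,0,0,0,0,0,-1],
    [-0.17,0,0,0,0,0,-1],
    [-0.17,0,0,0,0,0,-1],
    [-0.17,0,0,0,0,0,-1],
    [-0.17,0,0,0,0,0,-1]
  ]
}}

```text
time_s: 6.95
ee_pos: [0.5634, 0.1998, 0.1251]
ee_rot: [-0.001, 0.634, 0.774, 0.001]
ft_force: [-1.0, 7.3, -0.6]
opening: 0.0253
grasp_force: 30.0
```

```bash
python3 - <<'E'
from h import *
s=ctrl.get_state(); im=ctrl.grab_frame("wrist").copy(); c=cam("wrist",s)
print(s["time_s"],np.round(s["ee_pos"],4),s["ft_force"],s["opening"],s["grasp_force"])
g=im[195:275,245:265].astype(int).mean(1)[:,2]; i=np.argmax(np.diff(g[20:60]))+215; print("edge row",i,at_z(c,(255,i+.5),.149))
for n in ("wrist","side"):
    if n!="wrist": ctrl.grab_frame(n); c=cam(n)
    for th in ("round_grip","round_mark"):
        for r in ctrl.landmark_of(n,th)[:1]: print(n,th,r["conf"],r["at"],at_z(c,r["at"],.121).round(4))
cv2.imwrite("pics/e.png",im)
E
```

```text
6.95 [0.5634 0.1998 0.1251] [-1.01772163  7.28446863 -0.5866265 ] 0.02534287930014923 29.99957263469696
edge row 236 [0.56144477 0.21434256 0.149     ]
wrist round_grip 0.61 [252.8, 239.7] [0.5633 0.1998 0.121 ]
wrist round_mark 0.68 [251.6, 243.1] [0.5631 0.1975 0.121 ]
side round_grip 0.57 [205.9, 229.5] [0.5637 0.2028 0.121 ]
side round_mark 0.95 [204.4, 228.3] [0.5682 0.2008 0.121 ]
```

View pics/e.png

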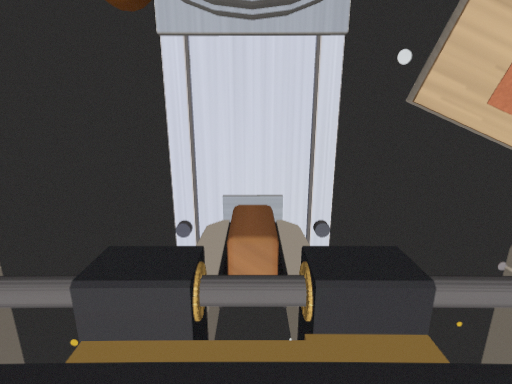

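The gate has moved and both studs (184,229 and 322,229) are in the same view as the grip. I'll compare the two directly.

```bash
python3 - <<'E'
from h import *
c=cam("wrist"); g=cv2.cvtColor(cv2.imread("pics/e.png"),cv2.COLOR_BGR2GRAY)
ps=[]
for x,y in ((184,229),(322,229)):
    m=np.zeros_like(g); m[y-12:y+13,x-12:x+13]=(g[y-12:y+13,x-12:x+13]<95)*255
    n,l,st,ce=cv2.connectedComponentsWithStats(m); k=l[y,x]; print(st[k],ce[k]); 
    ps.append(at_z(c,(st[k][0]+st[k][2]/2-.5,st[k][1]+st[k][3]/2-.5),.100)); print(ps[-1])
a,b=ps; d=b-a; mid=(a+b)/2; u=d/np.linalg.norm(d); o=np.array([u[1],-u[0],0]); print(mid,np.linalg.norm(d),np.degrees(np.arctan2(d[1],d[0])))
e=at_z(c,(254,236.5),.149); print("top edge",e,"left to go via top edge",(mid-e)@o-.013)
f=at_z(c,(253,205.5),.096); print("foot-level edge",f,"to go",(mid-f)@o-.013)
for r in range(196,212): print(r,g[r,246:262].mean().round(),end="; ")
E
```

```text
[172 217  20  25 188] [179.7606383 227.9893617]
[0.51768353 0.18846805 0.1       ]
[313 217  22  25 248] [326.12903226 227.96774194]
[0.60949456 0.20689832 0.1       ]
[0.56358904 0.19768319 0.1       ] 0.09364262398000654 11.350773311755464
top edge [0.56099868 0.21422608 0.149     ] left to go via top edge 0.003729143053809841
foot-level edge [0.56096972 0.21241756 0.096     ] to go 0.0019616998462593446
196 145.0; 197 164.0; 198 161.0; 199 160.0; 200 161.0; 201 161.0; 202 161.0; 203 159.0; 204 140.0; 205 93.0; 206 78.0; 207 78.0; 208 78.0; 209 79.0; 210 77.0; 211 78.0;
```

```bash
python3 - <<'E'
import cv2
im=cv2.imread("pics/e.png")[185:255,165:345]; im=cv2.convertScaleAbs(im,alpha=1.8,beta=20)
cv2.imwrite("pics/f.png",cv2.resize(im,None,fx=4.4,fy=4.4,interpolation=cv2.INTER_CUBIC))
E
```

```text
(no output)
```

View pics/f.png

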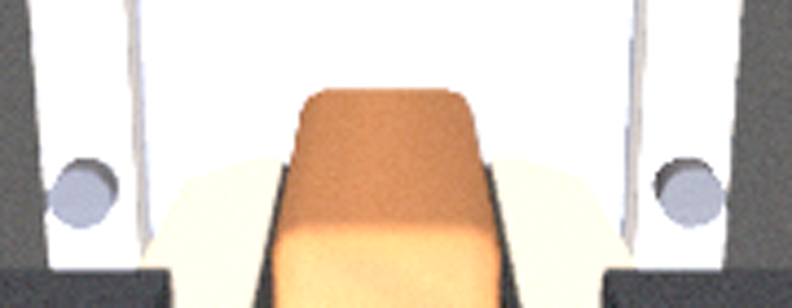

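The enlarged crop shows the stud tops as discs at about (183.0,229.1) and (322.0,229.1). The grip's hopper-side face has its bottom edge at row 204.9 and its top edge at about row 236.

```bash
python3 - <<'E'
from h import *
c=cam("wrist"); a,b=[at_z(c,p,.1) for p in ((183,229.1),(322,229.1))]
d=b-a; mid=(a+b)/2; u=d/np.linalg.norm(d); o=np.array([u[1],-u[0],0]); print(mid,np.linalg.norm(d))
for r,z in ((235.5,.149),(204.8,.093),(204.8,.094)):
    print(z,(mid-at_z(c,(253,r),z))@o-.013)
E
```

```text
[0.56360329 0.19761253 0.1       ] 0.09167713193674913
0.149 0.0043218912297933055
0.093 0.0015390205784569441
0.094 0.0018657537398869464
```

About 2.2 mm remain, so I'll pull a little further.

>>> {"fn": "servo_tool", "kwargs": {
  "commands": [
    [-0.004,0,0,0,0,0,-1],
    [-0.008,0,0,0,0,0,-1],
    [-0.009,0,0,0,0,0,-1],
    [-0.009,0,0,0,0,0,-1],
    [-0.009,0,0,0,0,0,-1]
  ]
}}

```text
time_s: 7.75
ee_pos: [0.5638, 0.1979, 0.1251]
ee_rot: [-0.001, 0.634, 0.774, 0.001]
ft_force: [-0.4, 9.3, -1.5]
opening: 0.026
grasp_force: 30.0
```

>>> {"fn": "servo_tool", "kwargs": {
  "commands": [
    [0.007,0,0,0,0,0,-1],
    [0.007,0,0,0,0,0,1],
    [0.007,0,0,0,0,0,1],
    [0.007,0,0,0,0,0,1],
    [0.007,0,0,0,0,0,1],
    [0.007,0,0,0,0,0,1],
    [0.007,0,0,0,0,0,1],
    [0.007,0,0,0,0,0,1],
    [0.007,0,0,0,0,0,1]
  ]
}}

```text
time_s: 8.65
ee_pos: [0.5639, 0.1973, 0.1252]
ee_rot: [0.0, 0.634, 0.774, 0.0]
ft_force: [-0.6, 0.2, 0.2]
opening: 0.0852
grasp_force: 0.0
```

>>> {"fn": "servo_tool", "kwargs": {
  "commands": [
    [0,0,-0.05,0,0,0,1],
    [0,0,-0.15,0,0,0,1],
    [0,0,-0.3,0,0,0,1],
    [0,0,-0.45,0,0,0,1],
    [0,0,-0.6,0,0,0,1],
    [0,0,-0.72,0,0,0,1],
    [0,0,-0.8,0,0,0,1],
    [0,0,-0.8,0,0,0,1],
    [0,0,-0.8,0,0,0,1]
  ]
}}

```text
time_s: 9.55
ee_pos: [0.5637, 0.1972, 0.3253]
ee_rot: [0.0, 0.634, 0.774, 0.0]
ft_force: [0.1, -0.6, -0.4]
opening: 0.0927
grasp_force: 0.0
```

```bash
python3 - <<'E'
from h import *
s=ctrl.get_state(); im=ctrl.grab_frame("wrist").copy(); c=cam("wrist",s)
print(s["time_s"],np.round(s["ee_pos"],4),s["opening"],s["ft_force"])
for th in ("round_grip","round_mark"):
    for r in ctrl.landmark_of("wrist",th)[:2]: print(th,r["conf"],r["at"],at_z(c,r["at"],.121).round(4))
cv2.imwrite("pics/g0.png",im)
x0,y0=200,130
cv2.imwrite("pics/g.png",cv2.resize(cv2.convertScaleAbs(im[y0:y0+75,x0:x0+105],alpha=1.5,beta=20),None,fx=7,fy=7,interpolation=cv2.INTER_CUBIC))
E
```

```text
9.55 [0.5637 0.1972 0.3253] 0.09270380371761741 [ 0.13545916 -0.56382973 -0.38989479]
round_grip 0.73 [251.2, 169.2] [0.5616 0.1992 0.121 ]
round_mark 0.55 [251.8, 167.5] [0.5619 0.2015 0.121 ]
```

View pics/g.png

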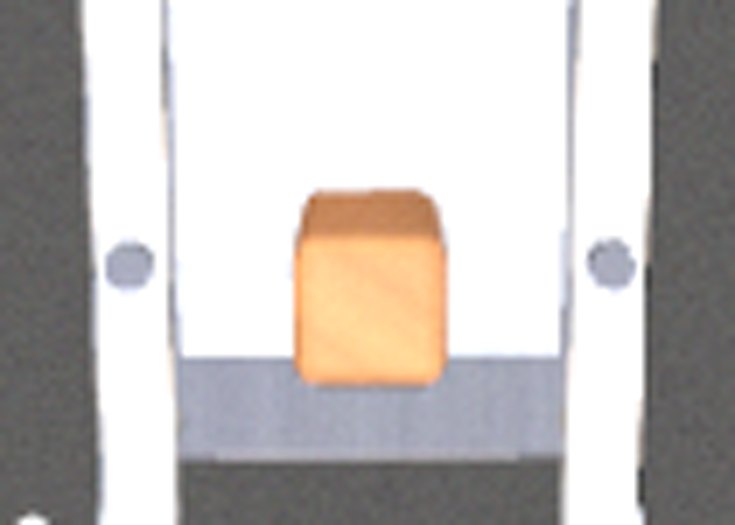

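The released grip is clear of the fingers. In the crop the studs are at (129,266) and (611,264), the grip's top face covers rows 237–384, and the bottom of its hopper-side face is at row 190.

```bash
python3 - <<'E'
from h import *
c=cam("wrist"); f=lambda x,y:(200+x/7-.43,130+y/7-.43)
a,b=at_z(c,f(129,266),.1),at_z(c,f(611,264),.1); d=b-a; mid=(a+b)/2; u=d/np.linalg.norm(d); o=np.array([u[1],-u[0],0]); print(mid,np.linalg.norm(d))
B,T,N=at_z(c,f(371,190),.094),at_z(c,f(371,237),.149),at_z(c,f(371,384),.149)
print("bottom",(mid-B)@o-.013,"top back",(mid-T)@o-.013,"top front",(mid-N)@o+.013,"len",np.linalg.norm(T-N))
E
```

```text
[0.56190982 0.19783591 0.1       ] 0.09075551424453758
bottom 0.0002725564224118765 top back 0.0010613144130856723 top front 0.0023231528577990785 len 0.02473844213213074
```

The grip sits about 1 mm short of the studs, within measuring error, and the gripper is clear. I'll hand the job in.

```bash
python3 -c "
from station import ctrl
print(ctrl.finish_job())"
```

```text
the job is handed in; nothing more can be done
None
```

I pulled the round hopper's gate out until its grip stood level with the studs (measured about 1 mm short, up to 2 mm), let go and backed the arm clear. I left the square hopper's gate alone and handed the job in at about 10 s.

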